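Put the stray puzzle piece back in its jar and stopper it

ROBOT

A 6-joint arm with a two-finger parallel gripper is mounted at the origin on the work surface. World frame = base frame: x ahead of the robot, y to its left, z up, the work surface at z = 0. Lengths are in m, angles in degrees, forces in N, time in s.
With the tool pointing down it reaches from about 0.4 to 0.825 m from the base axis. Payload 7 kg.
Tool frame: the origin (TCP) lies between the finger pads; the fingertips stand 19 mm ahead of it and the grasp point (between the pads) is the TCP; z points along the fingers, y is the line along which they close (so a half turn about z gives the same grasp; the last joint's range is limited). The gripper opens to 88 mm and grips with 3 to 60 N. Pads are 19 mm wide; open, the fingers measure 130 mm over their backs; the gripper's body (78 mm by 193 mm) begins 47 mm behind the grasp point.
Start: joints at [16.507, 20.546, 0.682, 0, -70.136, -16.507], TCP at [0.675, -0, 0.246] pointing down, gripper open.
Joint ranges: [-176.03, 176.03], [-82.01, 121.73], [-58.28, 71.71], [-173.87, 95.51], [-174.79, -0.11], [-173.66, 173.66]. Speed limits (degrees/s): [136.94, 136.94, 172.46, 180, 180, 180].

INTERFACE

Orientations are given as [roll, pitch, yaw] about the fixed x, y, z axes, in that order (R = Rz(yaw) Ry(pitch) Rx(roll)).
In Python, from plant import get_obs, snapshot, close_job, spot_in, spot_point gives the robot as it stands.
- The arm moves only by the tool play_rows, never from a script. Its argument "plan" is a list of rows, each a list of 6 numbers: the shift along the tool's x, y, z in cm, then the turn, a rotation vector about the tool's x, y, z in degrees. A call has 1 to 20 rows; each row shifts and turns the commanded pose from where the row before left it, along the tool's axes as they then stand; what a row does not reach is not made up. A row lasts 1/12 s, in which the tool goes at most 41.7 mm and 7.16 degrees, less where a joint would pass 70% of its speed; a pose out of reach is approached as far as the arm can. A call is refused whole if a number of a shift passes 4.17 or a number of a turn 7.16, either way. A call with a gripper value outside its range is refused whole. "grip" is the finger opening in cm, from 0 to 8.76, set as the call begins (left out, the last holds). The fingers move at their own pace and stop on an object; the grip force is fixed at half the most. Time passes only in rows, so rows that do not move let the fingers close. It gives the time, the measured TCP pose, the force, the opening and the grip force at its end, in the units of the state.
- get_obs(): the state, without advancing time (a new reading comes with each control period).
- snapshot(name): name is "scene" or "side" or "wrist"; returns a dict with "frame" (384x512x3 uint8, red, green, blue), "fx", "fy", "cx", "cy" (pixels), "position" and "attitude" of the camera in the world. Camera axes: x right, y down, z forward; pixel columns grow to the right and rows downward; lengths in m; the calibration is good to about 2 mm. The wrist camera is an equidistant fisheye: a pixel r from the principal point sees the ray r / f radians off the axis. A picture is of the moment at which its call begins. There is no depth.
- close_job(): hands the job in; it is judged then, once.
Trained networks look in the newest picture that a camera, given by its name, has taken for a name from the list of things; names that differ only in an ending like _2 or _b are one class to them, and where a whole thing is asked for, a point or a joint stands for the part that bears it (a point fixed in the world has none). Each returns a list of dicts, best first, with "score" (0 to 1); they miss things now and then, are a little off and sometimes report something else, mostly with a low value. They report only what shows in the picture. A call takes as long as a camera call.
- spot_in(camera, thing): "position" ([x, y, z] in m, in world coordinates, good to about 4 mm: the middle of the surface that is visible of it).
- spot_point(camera, thing): "position" ([x, y, z] in m, in world coordinates, good to about 4 mm: a listed point, or the origin of a listed thing).
The state is a dict: "clock": time; "joint_pos": joint angles; "qvel": joint speeds; "tau": joint torques, N m; "tool_pos": TCP position; "orientation": TCP orientation; "force": force on the tool from outside, world axes, zero at the start; "moment": the same for the moment, N m; "opening": finger opening in m; "gripper_force": force on a finger pad.
Only numpy, scipy, OpenCV 4.12 (cv2) and the standard library are available. Lean on these libraries where they do the work, as an engineer would, in place of code of your own. Each camera call takes 0.05 s, during which the arm holds its last target. There are 200 camera calls.

TASK

First stand the lying cork stopper up on the grey coaster, cork end down, and let go of it; then drop the orange puzzle piece from the mat into the glass jar with the other orange ones, leaving the stopper standing. After that take the stopper again by its handle and gently close the jar with it, fully home, its wooden flange flat on the rim all round. Do not force the glass, shove or tip the jar, or disturb the blue pieces, the mug or the glasses case.

Things in the scene. Friction and masses are not known exactly. Their poses are not given: they have to be found in the camera images.
- stopper: Tapered cork stopper, 86 mm long, 80 g. Origin: centre of the narrow cork end; z runs to the handle. Cork diameter 42 mm at z = 0, 54 mm at z = 32 mm; octagonal flange 66 mm across flats, z = 32 to 40 mm; dark square handle 24 x 24 mm, z = 40 to 86 mm, faces square to x, y. It starts on its side, -x flat of the flange down, z towards the robot and 20 degrees up, y level
- stopper_handle (a point): point on the stopper's axis in its handle, at z = 67 mm of the stopper (27 mm above the flange's upper face); axes as the stopper's. With the stopper lying, it is about 43 mm above the table
- stopper_seat (a point): centre of the underside of the stopper's flange, at z = 32 mm of the stopper; it comes to the jar's rim when the stopper is home; axes as the stopper's
- jar: Loose open glass jar, 600 g, standing; origin at the centre of its underside, z up. Body diameter 98 mm up to 78 mm height, shoulder to 94 mm, straight neck of outer diameter 66 mm and inner diameter 58 mm up to the rim at 120 mm, red band round it; three orange pieces lie inside on its floor, 6 mm up
- jar_rim (a point): centre of the jar's mouth at rim height, 120 mm above the jar's underside; z up
- coaster: Round grey felt coaster, fixed, diameter 110 mm, 5 mm thick; origin at the centre of its underside. Its upper face is 5 mm above the table
- orange_piece: Orange wooden puzzle piece lying flat, 6 mm thick, body 30 mm (along its x) by 26 mm (along its y) with a round 12 mm tab that reaches x = 23 mm, 12 g; origin at the centre of the underside of the 30 x 26 body, z up
- blue_piece_1: Light blue puzzle piece of the same shape as the orange one; to be left alone
- blue_piece_2: Blue puzzle piece of the same shape as the orange one; to be left alone
- mug: Blue mug, diameter 80 mm, 92 mm high, handle at its +y; origin at the centre of its underside; to be left alone
- glasses_case: Green glasses case 155 x 60 mm, 36 mm high; origin at the centre of its underside; to be left alone

How it is judged (in metres and radians):
On the way, in this order (a step that is already met when the one before it is completed fails the run):
1. the stopper stands upright, cork end down, on the coaster and is let go (angle between stopper's own z axis and vertical below 0.1 rad and horizontal distance between stopper and coaster below 0.04 m and z of stopper in the frame of coaster between 0.002 and 0.009 m and contact force between the fingers and stopper below 0.1 N), for 0.3 s.
2. the orange piece lies in the jar while the stopper still stands on the coaster (horizontal distance between orange_piece and jar below 0.045 m and z of orange_piece in the frame of jar between 0.003 and 0.075 m and angle between stopper's own z axis and vertical below 0.1 rad and horizontal distance between stopper and coaster below 0.04 m and z of stopper in the frame of coaster between 0.002 and 0.009 m), for 0.2 s.
At the end, for the whole second after the job is handed in: The stopper sits home in the jar: its flange's underside within 4 mm of the rim, centred within 5 mm, square to the jar within 4 degrees; the orange piece lies inside the jar; the jar stands upright on the table; all at rest (horizontal distance between stopper_seat and jar_rim below 0.005 m and z of stopper_seat in the frame of jar_rim between -0.003 and 0.004 m and angle between the z axis of stopper and the z axis of jar, either way round below 0.07 rad and horizontal distance between orange_piece and jar below 0.045 m and z of orange_piece in the frame of jar between 0.003 and 0.075 m and angle between jar's own z axis and vertical below 0.05 rad and height (world z) of jar below 0.005 m and linear speed of each of stopper, jar below 0.02 m/s); the robot touches nothing.
It fails at once if the stopper is pressed or dropped on the glass with more than 40 N (contact force between stopper and jar above 40 N).
It fails at once if the robot pushes on the glass jar with more than 15 N (contact force between any of the fingers, the arm and jar above 15 N).
It fails at once if the jar is shoved more than 40 mm or tipped by more than 17 degrees (distance of jar from where it was at the start of the episode above 0.04 m or angle between jar's own z axis and vertical above 0.3 rad).
It fails at once if a blue piece, the mug or the glasses case is moved by more than 20 mm (distance of any of blue_piece_1, blue_piece_2, mug, glasses_case from where it was at the start of the episode above 0.02 m).
It also fails if it takes over 67 s, if anything falls off the work surface, if the arm or the gripper's body presses on something with over 40 N, if the wrist force passes 120 N, or if a joint passes its speed limit or range.

## Working session

There is one attempt and no reset: what is moved stays moved. The work goes in short steps, Python scripts to look and compute and a tool call to move; the robot and the scene stay as the last step left them, time stands still between calls to the robot, and variables do not carry over. Pictures are saved under pics/ and viewed, at most 10 in all, crops included, and the job is handed in when it is done.

Besides the shell and the picture viewer there is one more tool, called after "Emit:" as name(argument=value, ...), one argument or row to a line, values as JSON. play_rows: Moves the arm, as the interface text tells. Its arguments: {"type":"object","properties":{"plan":{"type":"array","items":{"type":"array","items":{"type":"number"}}},"grip":{"type":"number"}},"required":["plan"]}

```bash
mkdir -p pics; cat > h.py <<'E'
from plant import *
import numpy as np, cv2
from scipy.spatial.transform import Rotation as Ro
def pts(cam,names,f=spot_point):
    for n in names:
        r=f(cam,n); print(cam,n,[(np.round(d['position'],4).tolist(),round(d['score'],2)) for d in r[:3]])
def save(cam,name):
    s=snapshot(cam); cv2.imwrite('pics/'+name,s['frame'][:,:,::-1]); return s
E
python3 - <<'E'
from h import *
s=save('scene','a.png'); print({k:v for k,v in s.items() if k!='frame'})
t=save('side','b.png'); print({k:v for k,v in t.items() if k!='frame'})
cv2.imwrite('pics/ab.png',cv2.resize(np.hstack([s['frame'],t['frame']])[:,:,::-1],(800,300)))
for c in ('scene','side'): pts(c,['stopper','stopper_handle','stopper_seat','jar','jar_rim','coaster','orange_piece','blue_piece_1','mug','glasses_case'])
print(get_obs())
E
```

```text
{'fx': 389.4588505792529, 'fy': 389.4588505792529, 'cx': 261.3144088557213, 'cy': 192.4254985010737, 'position': array([ 0.93077574, -0.54786941,  0.8521185 ]), 'attitude': array([-138.08708217,    0.71345554,   32.54947645])}
{'fx': 455.2512813166267, 'fy': 455.2512813166267, 'cx': 251.05199574283807, 'cy': 194.71747090761482, 'position': array([ 0.45559731, -0.86390092,  0.88695355]), 'attitude': array([-132.70262266,    0.37274691,   -7.43635789])}
scene stopper []
scene stopper_handle [([0.4645, 0.0057, 0.0456], 0.88)]
scene stopper_seat []
scene jar [([0.5021, 0.2029, 0.0005], 0.65)]
scene jar_rim []
scene coaster [([0.5457, -0.2528, -0.0009], 0.69)]
scene orange_piece [([0.6471, 0.1061, -0.0031], 0.55)]
scene blue_piece_1 [([0.6727, -0.1086, -0.0], 0.54), ([0.6661, 0.0122, -0.0008], 0.41)]
scene mug []
scene glasses_case [([0.53, -0.4538, 0.0031], 0.59)]
side stopper [([0.5241, -0.0167, 0.0197], 0.92)]
side stopper_handle [([0.4612, 0.0046, 0.0478], 0.97)]
side stopper_seat [([0.4951, -0.0053, 0.035], 0.55)]
side jar [([0.5009, 0.2051, -0.0012], 0.67)]
side jar_rim [([0.5024, 0
[... 438 characters left out ...]
004], 0.65)]
{'clock': 1.1, 'joint_pos': array([ 1.65062235e+01,  2.05466109e+01,  6.83087235e-01,  1.08005325e-03,
       -7.01355081e+01, -1.65088122e+01]), 'qvel': array([-0.01894649, -0.14634579, -0.02949991,  0.02021448,  0.00030261,
       -0.01417977]), 'tau': array([-1.17241238e-03, -5.82398272e+01,  2.93303883e+01,  7.00235635e+00,
        1.24360219e-02, -3.94607082e-05]), 'tool_pos': array([ 6.74993745e-01, -2.86679172e-05,  2.45570399e-01]), 'orientation': array([-1.79998783e+02, -6.98794924e-04, -9.00022218e+01]), 'force': array([ 0.12273138, -0.59845707, -0.6898775 ]), 'moment': array([-0.0309024 , -0.02183782, -0.01495512]), 'gripper_force': 0.0, 'opening': 0.0876330019788734}
```

View pics/a.png

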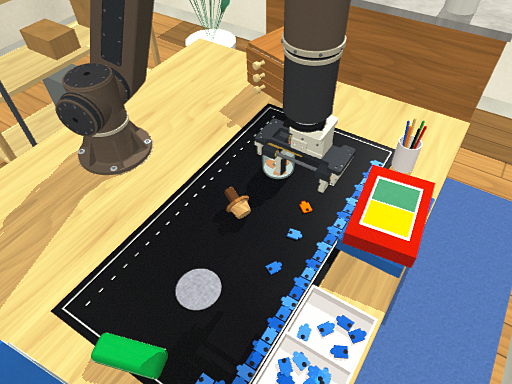

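View pics/b.png

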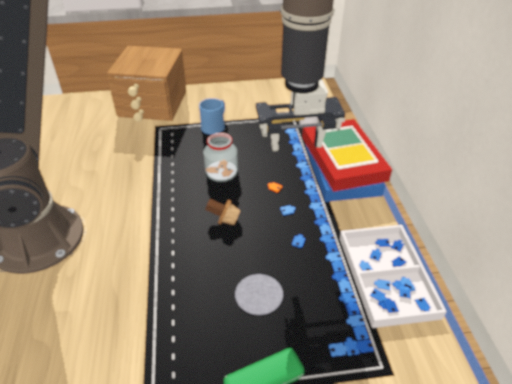

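The scene view shows the stopper lying at about px (238,203), the jar under the gripper at (278,160), the coaster at (199,289) and the orange piece at (305,207). The side view agrees: jar at (221,158), stopper at (225,211), coaster at (259,294).

```bash
cat >> h.py <<'E'
from scipy.linalg import logm
def T(R,p): M=np.eye(4); M[:3,:3]=R; M[:3,3]=p; return M
def cur():
    o=get_obs(); return T(Ro.from_euler('xyz',o['orientation'],degrees=True).as_matrix(),o['tool_pos'])
def rows(A,B,tag='',v=3.2,w=6.):
    """constant body twist (one row, repeated n) from pose A to B"""
    X=logm(np.linalg.inv(A)@B).real
    t=X[:3,3]*100; r=np.degrees([X[2,1],X[0,2],X[1,0]])
    n=max(1,int(np.ceil(max(np.linalg.norm(t)/v,np.linalg.norm(r)/w))))
    print(tag,n,'x',np.round(t/n,2).tolist()+np.round(r/n,2).tolist())
def frame(y,z): y=np.array(y)/np.linalg.norm(y); z=np.array(z)/np.linalg.norm(z); return np.c_[np.cross(y,z),y,z]
def gripR(psi,elev,theta):
    """tool rotation on stopper whose axis heads psi (deg), elev above level; theta 0 = square to axis, 90 = along -z"""
    p,e,t=np.radians([psi,elev,theta]); d=np.array([np.cos(p),np.sin(p),0]); u=np.array([0,0,1.])
    z=d*np.cos(e)+u*np.sin(e); x=-d*np.sin(e)+u*np.cos(e); y=np.cross(z,x)
    return frame(-y,-x*np.cos(t)-z*np.sin(t))
E
python3 - <<'E'
from h import *
R=gripR(160,20,45); g=T(R,[.463,.005,.044]); h=T(R,g[:3,3]-R[:,2]*.1)
print(R,h[:3,3]); rows(cur(),h,'hover')
E
```

```text
[[ 8.51650740e-01 -3.42020143e-01  3.97131262e-01]
 [-3.09975519e-01 -9.39692621e-01 -1.44543958e-01]
 [ 4.22618262e-01  1.38777878e-17 -9.06307787e-01]] [0.42328687 0.0194544  0.13463078]
hover 13 x [-1.46, 1.67, 0.48, 1.17, 1.68, -5.29]
```

```bash
cat >> h.py <<'E'
def two(B,tag='',A=None):
    "turn on the spot, then go straight"
    A=cur() if A is None else A; M=T(B[:3,:3],A[:3,3]); rows(A,M,tag+' turn'); rows(M,B,tag+' go')
E
python3 - <<'E'
from h import *
R=gripR(160,20,45); two(T(R,[.463,.005,.044]-R[:,2]*.1))
E
```

```text
turn 13 x [-0.0, -0.0, -0.0, 1.17, 1.68, -5.29]
 go 9 x [-2.97, 0.75, -0.02, 0.0, 0.0, 0.0]
```

Emit:
play_rows(
  plan=[
    [0, 0, 0, 1.17, 1.68, -5.29],
    [0, 0, 0, 1.17, 1.68, -5.29],
    [0, 0, 0, 1.17, 1.68, -5.29],
    [0, 0, 0, 1.17, 1.68, -5.29],
    [0, 0, 0, 1.17, 1.68, -5.29],
    [0, 0, 0, 1.17, 1.68, -5.29],
    [0, 0, 0, 1.17, 1.68, -5.29],
    [0, 0, 0, 1.17, 1.68, -5.29],
    [0, 0, 0, 1.17, 1.68, -5.29],
    [0, 0, 0, 1.17, 1.68, -5.29],
    [0, 0, 0, 1.17, 1.68, -5.29],
    [0, 0, 0, 1.17, 1.68, -5.29],
    [0, 0, 0, 1.17, 1.68, -5.29],
  ],
)

```text
clock: 2.18
tool_pos: [0.6749, 0.0004, 0.2458]
orientation: [179.9, -25.1, -19.7]
force: [0.0, -1.1, 0.3]
opening: 0.0877
gripper_force: 0.0
```

Emit:
play_rows(
  plan=[
    [-2.97, 0.75, 0, 0, 0, 0],
    [-2.97, 0.75, 0, 0, 0, 0],
    [-2.97, 0.75, 0, 0, 0, 0],
    [-2.97, 0.75, 0, 0, 0, 0],
    [-2.97, 0.75, 0, 0, 0, 0],
    [-2.97, 0.75, 0, 0, 0, 0],
    [-2.97, 0.75, 0, 0, 0, 0],
    [-2.97, 0.75, 0, 0, 0, 0],
    [-2.97, 0.75, 0, 0, 0, 0],
    [0, 0, 0, 0, 0, 0],
    [0, 0, 0, 0, 0, 0],
  ],
)

```text
clock: 3.1
tool_pos: [0.4492, 0.0266, 0.1751]
orientation: [179.3, -21.5, -20.0]
force: [0.9, -0.3, 0.0]
opening: 0.0875
gripper_force: 0.0
```

```bash
python3 - <<'E'
from h import *
o=get_obs(); print(o['clock'],o['joint_pos'].round(1),o['tool_pos'],o['orientation'])
s=save('wrist','w1.png'); pts('wrist',['stopper','stopper_handle','stopper_seat','jar_rim','orange_piece'])
R=gripR(160,20,45); g=T(R,[.463,.005,.044]); two(g)
E
```

```text
3.1 [ 41.   -8.1 -58.2  34.9 -34.8   0.8] [0.44924582 0.02663531 0.17505571] [179.30833068 -21.5031856  -19.99994597]
wrist stopper [([0.5252, -0.0164, 0.0205], 0.55)]
wrist stopper_handle [([0.4622, 0.0109, 0.0425], 0.88), ([0.525, -0.0142, 0.0178], 0.71)]
wrist stopper_seat [([0.4972, -0.0062, 0.0292], 0.76)]
wrist jar_rim []
wrist orange_piece [([0.5261, -0.0155, 0.0214], 0.67), ([0.646, 0.1063, 0.0025], 0.57)]
 turn 1 x [0.0, 0.0, -0.0, 0.92, 3.59, -0.07]
 go 5 x [-0.74, 0.28, 2.52, 0.0, 0.0, 0.0]
```

View pics/w1.png

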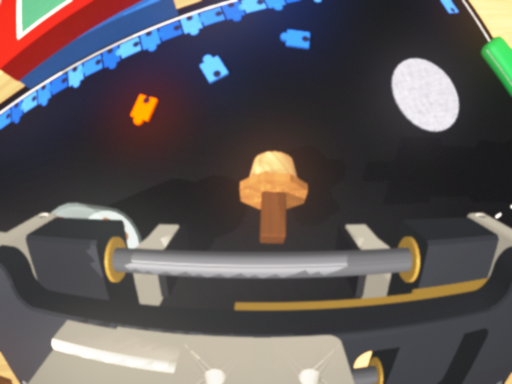

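The wrist view shows the handle centred between the fingers at about (273,215), axis in line with the approach; J3 is at its limit, so I take a steeper tool.

```bash
python3 - <<'E'
from h import *
R=gripR(160,20,30); p=np.array([.4628,.007,.043]); two(T(R,p-R[:,2]*.08))
E
```

```text
turn 2 x [-0.0, 0.0, -0.0, 0.45, -5.71, -0.1]
 go 2 x [-0.2, 0.62, 2.61, 0.0, -0.0, 0.0]
```

Emit:
play_rows(
  plan=[
    [0, 0, 0, 0.45, -5.71, -0.1],
    [0, 0, 0, 0.45, -5.71, -0.1],
    [-0.2, 0.62, 2.61, 0, 0, 0],
    [-0.2, 0.62, 2.61, 0, 0, 0],
    [0, 0, 0, 0, 0, 0],
  ],
)

```text
clock: 3.82
tool_pos: [0.4507, 0.0055, 0.1192]
orientation: [179.3, -12.1, -20.3]
force: [-0.9, -0.6, -1.2]
opening: 0.0874
gripper_force: 0.0
```

```bash
python3 - <<'E'
from h import *
o=get_obs(); print(o['clock'],o['joint_pos'].round(1),o['tool_pos'],o['orientation'])
R=gripR(160,20,30); p=np.array([.4628,.007,.043]); two(T(R,p))
E
```

```text
3.8167 [ 33.6   0.6 -52.1  19.5 -32.1  20. ] [0.45073184 0.00554026 0.11917178] [179.25024081 -12.14534126 -20.2970994 ]
 turn 1 x [-0.0, -0.0, 0.0, 0.81, -2.14, -0.31]
 go 3 x [-0.09, -0.18, 2.56, 0.0, -0.0, 0.0]
```

Emit:
play_rows(
  plan=[
    [0, 0, 0, 0.81, -2.14, -0.31],
    [-0.09, -0.18, 2.56, 0, 0, 0],
    [-0.09, -0.18, 2.56, 0, 0, 0],
    [-0.09, -0.18, 2.56, 0, 0, 0],
    [0, 0, 0, 0, 0, 0],
    [0, 0, 0, 0, 0, 0],
  ],
)

```text
clock: 4.32
tool_pos: [0.4642, 0.0084, 0.0467]
orientation: [-180.0, -10.2, -19.8]
force: [0.1, 0.0, 0.9]
opening: 0.0879
gripper_force: 0.0
```

Emit:
play_rows(
  plan=[
    [0, 0, 0, 0, 0, 0],
    [0, 0, 0, 0, 0, 0],
    [0, 0, 0, 0, 0, 0],
    [0, 0, 0, 0, 0, 0],
    [0, 0, 0, 0, 0, 0],
    [0, 0, 0, 0, 0, 0],
    [0, 0, 0, 0, 0, 0],
    [0, 0, 0, 0, 0, 0],
  ],
  grip=0,
)

```text
clock: 4.98
tool_pos: [0.4652, 0.0097, 0.0472]
orientation: [-179.7, -10.3, -19.9]
force: [-0.8, -0.5, -0.4]
opening: 0.0404
gripper_force: 0.0
```

```bash
python3 - <<'E'
from h import *
o=get_obs(); print(o['clock'],o['joint_pos'].round(1),o['tool_pos'],o['orientation'],o['opening'],o['gripper_force'])
A=cur()
M=A.copy(); M[:3,3]=[.49,-.10,.26]; rows(A,M,'lift')
for psi in (160,180,200):
  B=T(gripR(psi,90,30),[.547,-.252,.14]); print(psi); two(B,A=M)
E
```

```text
4.9833 [ 29.7  10.  -55.9  24.4 -18.7  17.6] [0.46518753 0.00973133 0.04723028] [-179.69257333  -10.29810175  -19.85454605] 0.040363104936995825 0.0
lift 8 x [1.22, 1.17, -2.49, 0.0, 0.0, -0.0]
160
 turn 12 x [0.0, 0.0, 0.0, -0.02, -5.86, 0.03]
 go 7 x [2.24, 1.76, -0.45, 0.0, -0.0, 0.0]
180
 turn 13 x [0.0, 0.0, 0.0, -0.7, -5.35, -1.46]
 go 7 x [1.89, 2.17, 0.15, 0.0, -0.0, 0.0]
200
 turn 14 x [0.0, 0.0, 0.0, -1.29, -4.81, -2.73]
 go 7 x [1.5, 2.32, 0.84, -0.0, 0.0, 0.0]
```

Emit:
play_rows(
  plan=[
    [0, 0, 0, 0, 0, 0],
    [0, 0, 0, 0, 0, 0],
    [0, 0, 0, 0, 0, 0],
    [0, 0, 0, 0, 0, 0],
    [0, 0, 0, 0, 0, 0],
    [0, 0, 0, 0, 0, 0],
  ],
)

```text
clock: 5.48
tool_pos: [0.4651, 0.0096, 0.047]
orientation: [-179.7, -10.3, -19.9]
force: [1.5, -0.4, -0.0]
opening: 0.0239
gripper_force: 29.7
```

Emit:
play_rows(
  plan=[
    [0.4, 0.2, -1.5, 0, 0, 0],
    [1.22, 1.17, -2.49, 0, 0, 0],
    [1.22, 1.17, -2.49, 0, 0, 0],
    [1.22, 1.17, -2.49, 0, 0, 0],
    [1.22, 1.17, -2.49, 0, 0, 0],
    [1.22, 1.17, -2.49, 0, 0, 0],
    [1.22, 1.17, -2.49, 0, 0, 0],
    [1.22, 1.17, -2.49, 0, 0, 0],
    [0, 0, 0, 0, 0, 0],
  ],
)

```text
clock: 6.23
tool_pos: [0.4901, -0.0897, 0.2545]
orientation: [-179.5, -10.7, -19.9]
force: [2.3, -0.2, -0.1]
opening: 0.0241
gripper_force: 29.7
```

Emit:
play_rows(
  plan=[
    [0, 0, 0, 0, -5.83, 0],
    [0, 0, 0, 0, -5.83, 0],
    [0, 0, 0, 0, -5.83, 0],
    [0, 0, 0, 0, -5.83, 0],
    [0, 0, 0, 0, -5.83, 0],
    [0, 0, 0, 0, -5.83, 0],
    [0, 0, 0, 0, -5.83, 0],
    [0, 0, 0, 0, -5.83, 0],
    [0, 0, 0, 0, -5.83, 0],
    [0, 0, 0, 0, -5.83, 0],
    [0, 0, 0, 0, -5.83, 0],
    [0, 0, 0, 0, -5.83, 0],
    [0, 0, 0, 0, 0, 0],
    [0, 0, 0, 0, 0, 0],
  ],
)

```text
clock: 7.4
tool_pos: [0.4876, -0.0887, 0.2459]
orientation: [-179.6, 59.8, -19.5]
force: [-0.4, -0.4, 0.4]
opening: 0.0242
gripper_force: 29.7
```

```bash
python3 - <<'E'
from h import *
o=get_obs(); print(o['clock'],o['joint_pos'].round(1),o['tool_pos'],o['orientation'],o['opening'],o['gripper_force'])
save('side','s2.png'); pts('side',['stopper','stopper_handle','stopper_seat','coaster'])
B=T(gripR(160,90,30),[.547,-.252,.14]); two(B)
E
```

```text
7.4 [  -1.    39.2   16.5  -19.8 -124.1   69. ] [ 0.48757988 -0.08869684  0.24593674] [-179.59445759   59.84404559  -19.50915994] 0.024158573298064204 29.70780462026596
side stopper [([0.4831, -0.0891, 0.1775], 0.63)]
side stopper_handle [([0.4811, -0.0912, 0.2498], 0.56)]
side stopper_seat [([0.4809, -0.0901, 0.2128], 0.79)]
side coaster [([0.5459, -0.2544, -0.0038], 0.95)]
 turn 1 x [-0.0, 0.0, 0.0, 0.03, -0.62, 0.42]
 go 7 x [2.17, 1.9, -0.6, 0.0, -0.0, 0.0]
```

View pics/s2.png

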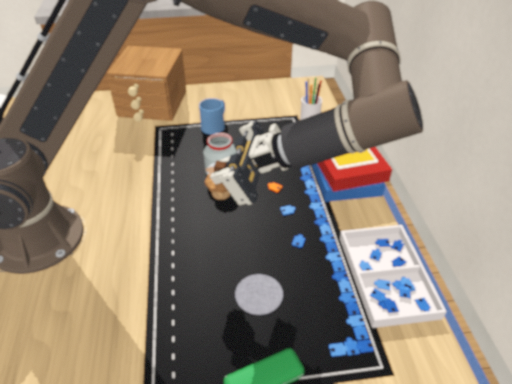

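The stopper hangs upright below the gripper at about (217,180), cork down and nothing else touched.

```bash
python3 - <<'E'
from h import *
R=gripR(160,90,30); B=T(R,[.552,-.252,.246]); two(B); C=T(R,[.552,-.252,.085]); rows(B,C,'down')
print(R)
E
```

```text
turn 1 x [-0.0, 0.0, 0.0, 0.03, -0.62, 0.42]
 go 6 x [1.04, 2.19, -1.65, 0.0, -0.0, 0.0]
down 6 x [2.32, -0.0, 1.34, 0.0, -0.0, 0.0]
[[ 0.46984631 -0.34202014 -0.81379768]
 [-0.17101007 -0.93969262  0.29619813]
 [-0.8660254  -0.         -0.5       ]]
```

Emit:
play_rows(
  plan=[
    [1.04, 2.19, -1.65, 0, 0, 0],
    [1.04, 2.19, -1.65, 0, 0, 0],
    [1.04, 2.19, -1.65, 0, 0, 0],
    [1.04, 2.19, -1.65, 0, 0, 0],
    [1.04, 2.19, -1.65, 0, 0, 0],
    [1.04, 2.19, -1.65, 0, 0, 0],
    [2.32, 0, 1.34, 0, 0, 0],
    [2.32, 0, 1.34, 0, 0, 0],
    [2.32, 0, 1.34, 0, 0, 0],
    [2.32, 0, 1.34, 0, 0, 0],
    [2.32, 0, 1.34, 0, 0, 0],
    [2.1, 0, 1.21, 0, 0, 0],
    [0, 0, 0, 0, 0, 0],
    [0, 0, 0, 0, 0, 0],
    [0, 0, 0, 0, 0, 0],
  ],
)

```text
clock: 8.9
tool_pos: [0.5548, -0.2516, 0.0885]
orientation: [-179.5, 59.5, -19.3]
force: [-0.1, -0.4, 0.4]
opening: 0.0239
gripper_force: 29.7
```

```bash
python3 - <<'E'
from h import *
o=get_obs(); print(o['clock'],o['joint_pos'].round(1),o['tool_pos'],o['orientation'],o['force'])
s=save('side','s3.png'); cv2.imwrite('pics/s3c.png',cv2.resize(s['frame'][180:340,180:340,::-1],(600,600)))
pts('side',['stopper','stopper_handle','stopper_seat','coaster'])
E
```

```text
8.9 [ -11.    57.5   28.4   -8.9 -119.8   81.3] [ 0.55479512 -0.25162584  0.08854523] [-179.45387682   59.47674864  -19.28889123] [-0.13157553 -0.40341658  0.39854183]
side stopper [([0.5509, -0.2537, 0.0216], 0.75)]
side stopper_handle [([0.5523, -0.2532, 0.0896], 0.86)]
side stopper_seat [([0.5505, -0.2562, 0.0559], 0.67)]
side coaster [([0.5482, -0.2531, -0.0025], 0.6)]
```

View pics/s3c.png

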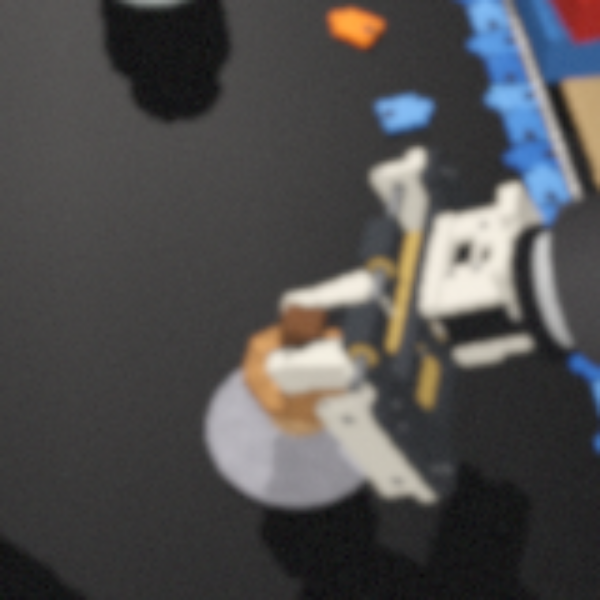

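The crop shows the stopper upright above the coaster at (300,370), gripper clear of everything. I lower it until it touches.

Emit:
play_rows(
  plan=[
    [0.26, 0, 0.15, 0, 0, 0],
    [0.26, 0, 0.15, 0, 0, 0],
    [0.26, 0, 0.15, 0, 0, 0],
    [0.26, 0, 0.15, 0, 0, 0],
    [0, 0, 0, 0, 0, 0],
    [0, 0, 0, 0, 0, 0],
  ],
)

```text
clock: 9.65
tool_pos: [0.5539, -0.2513, 0.0736]
orientation: [-179.4, 59.7, -19.3]
force: [-0.0, 0.6, -2.0]
opening: 0.0237
gripper_force: 29.7
```

Emit:
play_rows(
  plan=[
    [0.13, 0, 0.07, 0, 0, 0],
    [0.13, 0, 0.07, 0, 0, 0],
    [0, 0, 0, 0, 0, 0],
    [0, 0, 0, 0, 0, 0],
  ],
)

```text
clock: 9.98
tool_pos: [0.5541, -0.2517, 0.0725]
orientation: [-179.5, 59.7, -19.3]
force: [-0.6, -1.4, 4.8]
opening: 0.0238
gripper_force: 29.9
```

Emit:
play_rows(
  plan=[
    [0, 0, 0, 0, 0, 0],
    [0, 0, 0, 0, 0, 0],
    [0, 0, 0, 0, 0, 0],
    [0, 0, 0, 0, 0, 0],
    [0, 0, 0, 0, 0, 0],
    [0, 0, 0, 0, 0, 0],
    [0, 0, 0, 0, 0, 0],
  ],
  grip=7.0,
)

```text
clock: 10.57
tool_pos: [0.5542, -0.2513, 0.0711]
orientation: [-179.4, 59.7, -19.3]
force: [1.7, -0.8, 0.4]
opening: 0.0649
gripper_force: 0.0
```

Emit:
play_rows(
  plan=[
    [0, 0, -1.5, 0, 0, 0],
    [0, 0, -2.5, 0, 0, 0],
    [0, 0, -3, 0, 0, 0],
    [-1, 0, -3, 0, 0, 0],
    [-2.5, 0, -2, 0, 0, 0],
    [-3, 0, 0, 0, 0, 0],
    [-3, 0, 0, 0, 0, 0],
    [0, 0, 0, 0, 0, 0],
  ],
)

```text
clock: 11.23
tool_pos: [0.6062, -0.2713, 0.2203]
orientation: [-179.5, 59.2, -19.3]
force: [0.1, -0.5, 2.2]
opening: 0.0698
gripper_force: 0.0
```

```bash
python3 - <<'E'
from h import *
o=get_obs(); print(o['clock'],o['joint_pos'].round(1),o['tool_pos'],o['orientation'],o['force'],o['opening'])
save('scene','c4.png')
pts('scene',['stopper','stopper_handle','stopper_seat','orange_piece','jar_rim','jar'])
# orange orientation by colour, top face z=.006
s=snapshot('scene'); hsv=cv2.cvtColor(s['frame'],cv2.COLOR_RGB2HSV)
m=cv2.inRange(hsv,(5,170,120),(20,255,255)); 
R=Ro.from_euler('xyz',s['attitude'],degrees=True).as_matrix()
v,u=np.nonzero(m); d=np.c_[(u-s['cx'])/s['fx'],(v-s['cy'])/s['fy'],np.ones(len(u))]@R.T
P=s['position']+d*((.006-s['position'][2])/d[:,2])[:,None]
P=P[np.hypot(P[:,0]-.647,P[:,1]-.107)<.05,:2]*1000
c=P.mean(0); w,V=np.linalg.eigh(np.cov((P-c).T)); a=(P-c)@V[:,1]
print(len(P),c,w**.5,np.degrees(np.arctan2(*V[::-1,1])),a.min(),a.max(),(a**3).mean())
print(cv2.minAreaRect(P.astype(np.float32)))
E
```

```text
11.2333 [ -11.6   57.    46.2  -10.6 -137.6   78.1] [ 0.60618531 -0.27130157  0.22033042] [-179.48884417   59.174809    -19.32290858] [ 0.09867684 -0.5345189   2.17716746] 0.06981323364627316
scene stopper [([0.5522, -0.2504, 0.0061], 0.47)]
scene stopper_handle [([0.552, -0.2543, 0.0759], 0.5)]
scene stopper_seat [([0.5489, -0.2512, 0.0361], 0.66)]
scene orange_piece [([0.6726, -0.1088, 0.0017], 0.55), ([0.6466, 0.1068, -0.0015], 0.49)]
scene jar_rim [([0.666, 0.0115, 0.0006], 0.75), ([0.6752, -0.1077, -0.0009], 0.53)]
scene jar [([0.5028, 0.2035, -0.0016], 0.71)]
90 [647.13417791 106.15814435] [ 7.89480016 11.16684341] 146.18367561531016 -18.23430361408295 22.466067838000274 186.3673855911085
((645.552734375, 107.70175170898438), (28.053293228149414, 40.66618347167969), 54.6265869140625)
```

View pics/c4.png

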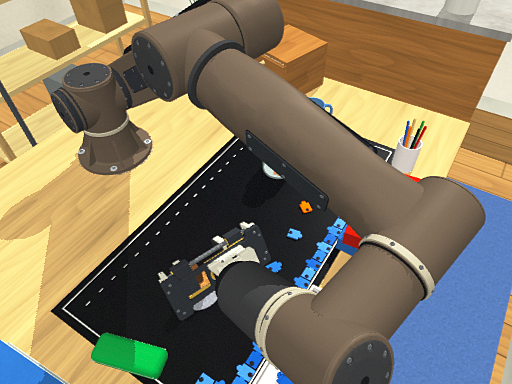

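The scene view shows the gripper over the coaster around (215,265), hiding the stopper mostly; the network sees it upright on the coaster (origin z 6 mm), and the orange piece is at (305,207).

```bash
python3 - <<'E'
from h import *
q=np.radians(236); R=frame([np.cos(q),np.sin(q),0],[0,0,-1]); B=T(R,[.6475,.1062,.13]); two(B)
E
```

```text
turn 11 x [0.0, -0.0, -0.0, 0.65, 5.41, 1.18]
 go 13 x [-1.36, -2.58, 0.63, 0.0, 0.0, 0.0]
```

Emit:
play_rows(
  plan=[
    [0, 0, 0, 0.65, 5.41, 1.18],
    [0, 0, 0, 0.65, 5.41, 1.18],
    [0, 0, 0, 0.65, 5.41, 1.18],
    [0, 0, 0, 0.65, 5.41, 1.18],
    [0, 0, 0, 0.65, 5.41, 1.18],
    [0, 0, 0, 0.65, 5.41, 1.18],
    [0, 0, 0, 0.65, 5.41, 1.18],
    [0, 0, 0, 0.65, 5.41, 1.18],
    [0, 0, 0, 0.65, 5.41, 1.18],
    [0, 0, 0, 0.65, 5.41, 1.18],
    [0, 0, 0, 0.65, 5.41, 1.18],
  ],
)

```text
clock: 12.55
tool_pos: [0.6066, -0.2711, 0.2143]
orientation: [-179.9, -0.4, -34.0]
force: [0.1, -1.0, -0.2]
opening: 0.0703
gripper_force: 0.0
```

Emit:
play_rows(
  plan=[
    [-1.36, -2.58, 0.63, 0, 0, 0],
    [-1.36, -2.58, 0.63, 0, 0, 0],
    [-1.36, -2.58, 0.63, 0, 0, 0],
    [-1.36, -2.58, 0.63, 0, 0, 0],
    [-1.36, -2.58, 0.63, 0, 0, 0],
    [-1.36, -2.58, 0.63, 0, 0, 0],
    [-1.36, -2.58, 0.63, 0, 0, 0],
    [-1.36, -2.58, 0.63, 0, 0, 0],
    [-1.36, -2.58, 0.63, 0, 0, 0],
    [-1.36, -2.58, 0.63, 0, 0, 0],
    [-1.36, -2.58, 0.63, 0, 0, 0],
    [-1.36, -2.58, 0.63, 0, 0, 0],
    [-1.36, -2.58, 0.63, 0, 0, 0],
    [0, 0, 0, 0, 0, 0],
    [0, 0, 0, 0, 0, 0],
  ],
  grip=5.0,
)

```text
clock: 13.8
tool_pos: [0.6468, 0.1076, 0.1306]
orientation: [180.0, -0.0, -33.8]
force: [0.1, -0.8, 0.5]
opening: 0.05
gripper_force: 0.0
```

```bash
python3 - <<'E'
from h import *
o=get_obs(); print(o['clock'],o['joint_pos'].round(1),o['tool_pos'],o['orientation'],o['force'],o['opening'])
save('wrist','w5.png'); pts('wrist',['orange_piece','jar_rim','jar'])
q=np.radians(236); R=frame([np.cos(q),np.sin(q),0],[0,0,-1]); two(T(R,[.6475,.1062,.0215]))
E
```

```text
13.8 [ 26.5  23.8 -10.3   0.1 -55.9  29.6] [0.64682882 0.10755991 0.13064244] [ 1.79958743e+02 -4.94871377e-02 -3.38224206e+01] [ 0.0734655  -0.7748656   0.53571165] 0.04998289626358502
wrist orange_piece [([0.6466, 0.1051, 0.001], 0.95)]
wrist jar_rim []
wrist jar []
 turn 1 x [0.0, -0.0, -0.0, -0.05, -0.11, -0.01]
 go 4 x [-0.01, -0.03, 2.76, 0.0, 0.0, 0.0]
```

View pics/w5.png

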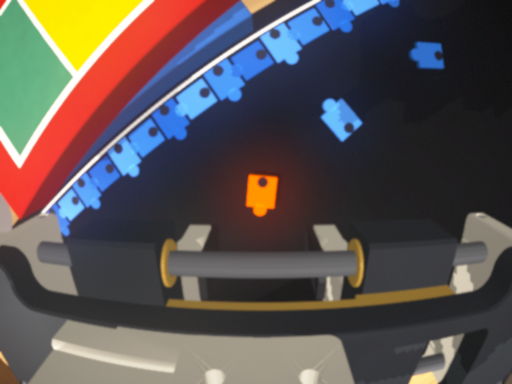

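The wrist view shows the orange piece at (262,192), tab towards the gripper, square to and centred between the fingers.

Emit:
play_rows(
  plan=[
    [0, -0.03, 2.76, 0, 0, 0],
    [0, -0.03, 2.76, 0, 0, 0],
    [0, -0.03, 2.76, 0, 0, 0],
    [0, -0.03, 1.8, 0, 0, 0],
    [0, 0, 0.83, 0, 0, 0],
    [0, 0, 0, 0, 0, 0],
    [0, 0, 0, 0, 0, 0],
  ],
)

```text
clock: 14.58
tool_pos: [0.6486, 0.1065, 0.0235]
orientation: [-179.9, -0.1, -34.0]
force: [0.9, 0.8, 0.7]
opening: 0.0502
gripper_force: 0.0
```

Emit:
play_rows(
  plan=[
    [0, 0, 0, 0, 0, 0],
    [0, 0, 0, 0, 0, 0],
    [0, 0, 0, 0, 0, 0],
    [0, 0, 0, 0, 0, 0],
    [0, 0, 0, 0, 0, 0],
    [0, 0, 0, 0, 0, 0],
  ],
  grip=0,
)

```text
clock: 15.08
tool_pos: [0.6484, 0.1072, 0.0236]
orientation: [-179.9, -0.2, -33.9]
force: [-1.0, -0.4, 5.8]
opening: 0.0242
gripper_force: 29.5
```

```bash
python3 - <<'E'
from h import *
A=cur(); print(A[:3,3]); B=A.copy(); B[2,3]=.20; rows(A,B,'up')
C=B.copy(); C[:2,3]=[.502,.2035]; rows(B,C,'over')
E
```

```text
[0.64844555 0.10724759 0.02363962]
up 6 x [0.01, -0.01, -2.94, 0.0, 0.0, 0.0]
over 6 x [-2.92, 0.03, -0.01, 0.0, 0.0, 0.0]
```

Emit:
play_rows(
  plan=[
    [0, 0, -2.94, 0, 0, 0],
    [0, 0, -2.94, 0, 0, 0],
    [0, 0, -2.94, 0, 0, 0],
    [0, 0, -2.94, 0, 0, 0],
    [0, 0, -2.94, 0, 0, 0],
    [0, 0, -2.94, 0, 0, 0],
    [-2.92, 0.03, 0, 0, 0, 0],
    [-2.92, 0.03, 0, 0, 0, 0],
    [-2.92, 0.03, 0, 0, 0, 0],
    [-2.92, 0.03, 0, 0, 0, 0],
    [-2.92, 0.03, 0, 0, 0, 0],
    [-2.92, 0.03, 0, 0, 0, 0],
    [0, 0, 0, 0, 0, 0],
    [0, 0, 0, 0, 0, 0],
  ],
)

```text
clock: 16.25
tool_pos: [0.5004, 0.2043, 0.1994]
orientation: [-179.9, -0.1, -33.8]
force: [0.6, -0.0, 0.1]
opening: 0.024
gripper_force: 29.5
```

```bash
python3 - <<'E'
from h import *
o=get_obs(); print(o['clock'],o['tool_pos'],o['orientation'],o['opening'],o['gripper_force'])
s=save('side','s6.png'); cv2.imwrite('pics/s6c.png',cv2.resize(s['frame'][80:240,140:300,::-1],(600,600)))
pts('side',['orange_piece','jar_rim','jar','stopper','stopper_handle'])
E
```

```text
16.25 [0.50037979 0.20433594 0.19936477] [-1.79889018e+02 -1.17446147e-01 -3.38086597e+01] 0.0239569123468626 29.54450212069787
side orange_piece [([0.5029, 0.2045, 0.1736], 0.57)]
side jar_rim [([0.5504, -0.2521, 0.04], 0.73), ([0.5044, 0.2035, 0.1193], 0.67)]
side jar [([0.5019, 0.205, -0.0001], 0.75), ([0.6682, 0.0081, -0.0024], 0.32)]
side stopper [([0.5508, -0.2552, 0.0051], 0.93)]
side stopper_handle [([0.5459, -0.2536, 0.0769], 0.88)]
```

View pics/s6c.png

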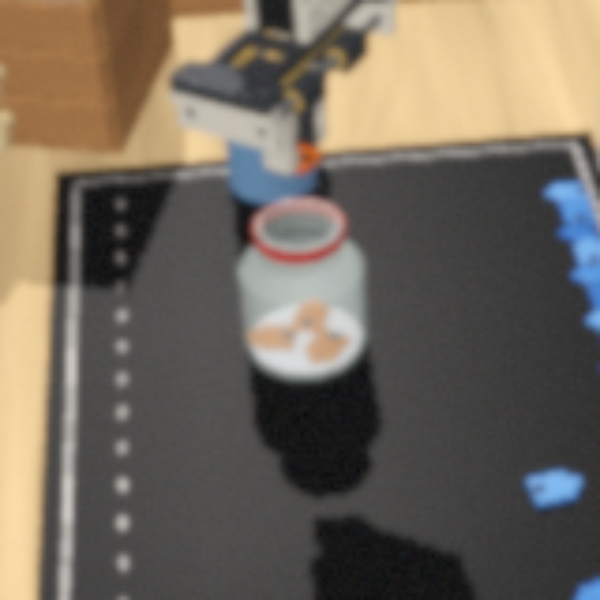

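The side crop shows the orange piece held at (305,155) above the jar mouth (300,228), with three pieces inside.

Emit:
play_rows(
  plan=[
    [0.35, 0, 1.5, 0, 0, 0],
    [0, 0, 1.5, 0, 0, 0],
    [0, 0, 1.2, 0, 0, 0],
    [0, 0, 0.8, 0, 0, 0],
    [0, 0, 0, 0, 0, 0],
    [0, 0, 0, 0, 0, 0],
    [0, 0, 0, 0, 0, 0],
  ],
)

```text
clock: 17.13
tool_pos: [0.5049, 0.2016, 0.1495]
orientation: [-179.9, -0.1, -34.0]
force: [-1.0, -0.6, -0.1]
opening: 0.024
gripper_force: 29.5
```

Emit:
play_rows(
  plan=[
    [0, 0, 0, 0, 0, 0],
    [0, 0, 0, 0, 0, 0],
    [0, 0, 0, 0, 0, 0],
    [0, 0, 0, 0, 0, 0],
    [0, 0, 0, 0, 0, 0],
    [0, 0, 0, 0, 0, 0],
    [0, 0, 0, 0, 0, 0],
    [0, 0, 0, 0, 0, 0],
  ],
  grip=4.5,
)

```text
clock: 17.8
tool_pos: [0.5043, 0.2015, 0.1489]
orientation: [-179.9, -0.1, -34.0]
force: [0.0, -0.4, -0.2]
opening: 0.0451
gripper_force: 0.0
```

Emit:
play_rows(
  plan=[
    [0, 0, -2, 0, 0, 0],
    [0, 0, -3, 0, 0, 0],
    [0, 0, -3, 0, 0, 0],
    [0, 0, 0, 0, 0, 0],
  ],
)

```text
clock: 18.13
tool_pos: [0.5068, 0.2029, 0.235]
orientation: [-179.5, -0.4, -33.9]
force: [0.6, 0.8, 0.5]
opening: 0.0451
gripper_force: 0.0
```

```bash
python3 - <<'E'
from h import *
o=get_obs(); print(o['clock'],o['tool_pos'],o['orientation'],o['opening'])
s=save('side','s7.png'); t=save('wrist','w7.png')
cv2.imwrite('pics/s7c.png',np.hstack([cv2.resize(s['frame'][100:220,160:280,::-1],(400,400)),cv2.resize(s['frame'][220:340,200:320,::-1],(400,400))]))
pts('side',['orange_piece','jar_rim','jar','stopper','stopper_handle','stopper_seat'])
# above the stopper, handle faces as set down (heading ~160)
R=gripR(160,90,90); print(R); two(T(R,[.5505,-.253,.19]))
E
```

```text
18.1333 [0.50683282 0.20290548 0.23495916] [-179.4851805    -0.35101218  -33.89551601] 0.045127784261878925
side orange_piece []
side jar_rim [([0.5037, 0.206, 0.1173], 0.58)]
side jar [([0.4989, 0.2038, -0.0002], 0.95), ([0.5497, -0.2529, 0.0051], 0.62)]
side stopper [([0.5509, -0.253, 0.0048], 0.83), ([0.5471, -0.2492, 0.001], 0.42)]
side stopper_handle [([0.5502, -0.2539, 0.0769], 0.92)]
side stopper_seat [([0.5431, -0.2517, 0.0371], 0.74)]
[[ 0.93969262 -0.34202014  0.        ]
 [-0.34202014 -0.93969262  0.        ]
 [ 0.         -0.         -1.        ]]
 turn 3 x [-0.0, 0.0, -0.0, 0.02, -0.03, -4.65]
 go 15 x [1.33, 2.74, 0.25, 0.0, 0.0, 0.0]
```

View pics/s7c.png

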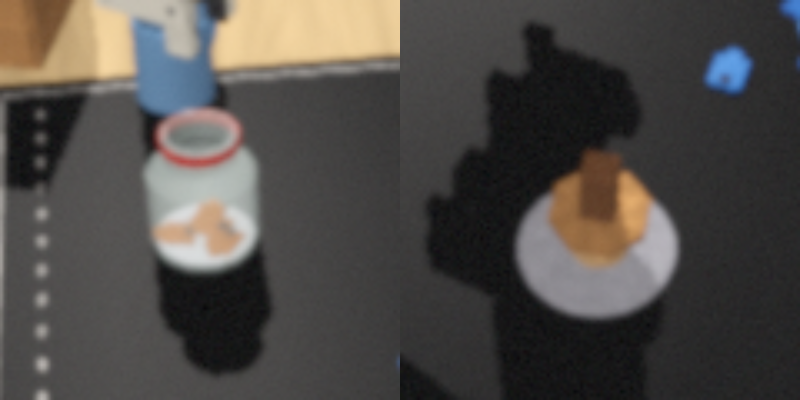

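The left half shows the jar at (200,190) with pieces inside and none left in the gripper; the right half shows the stopper standing on the coaster at (600,210).

Emit:
play_rows(
  plan=[
    [0, 0, 0, 0, 0, -4.65],
    [0, 0, 0, 0, 0, -4.65],
    [0, 0, 0, 0, 0, -4.65],
    [1.33, 2.74, 0.25, 0, 0, 0],
    [1.33, 2.74, 0.25, 0, 0, 0],
    [1.33, 2.74, 0.25, 0, 0, 0],
    [1.33, 2.74, 0.25, 0, 0, 0],
    [1.33, 2.74, 0.25, 0, 0, 0],
    [1.33, 2.74, 0.25, 0, 0, 0],
    [1.33, 2.74, 0.25, 0, 0, 0],
    [1.33, 2.74, 0.25, 0, 0, 0],
    [1.33, 2.74, 0.25, 0, 0, 0],
    [1.33, 2.74, 0.25, 0, 0, 0],
    [1.33, 2.74, 0.25, 0, 0, 0],
    [1.33, 2.74, 0.25, 0, 0, 0],
    [1.33, 2.74, 0.25, 0, 0, 0],
    [1.33, 2.74, 0.25, 0, 0, 0],
    [1.33, 2.74, 0.25, 0, 0, 0],
    [0, 0, 0, 0, 0, 0],
    [0, 0, 0, 0, 0, 0],
  ],
  grip=6.0,
)

```text
clock: 20.2
tool_pos: [0.5504, -0.2544, 0.1901]
orientation: [-180.0, 0.0, -20.2]
force: [-0.3, 0.0, -0.3]
opening: 0.0601
gripper_force: 0.0
```

```bash
python3 - <<'E'
from h import *
o=get_obs(); print(o['clock'],o['tool_pos'],o['orientation'],o['opening'])
t=save('wrist','w8.png'); pts('wrist',['stopper_handle','stopper','stopper_seat','orange_piece'])
pts('scene',['jar_rim']); snapshot('scene'); pts('scene',['jar_rim','jar','orange_piece'])
R=gripR(160,90,90); two(T(R,[.5505,-.253,.073]))
E
```

```text
20.2 [ 0.55044941 -0.25440913  0.19013516] [-1.79997242e+02  8.38305365e-03 -2.01689940e+01] 0.060112291701482
wrist stopper_handle [([0.549, -0.248, 0.0697], 0.67), ([0.6621, 0.012, 0.0033], 0.45)]
wrist stopper [([0.554, -0.2493, 0.0036], 0.92)]
wrist stopper_seat [([0.5527, -0.2545, 0.0402], 0.79)]
wrist orange_piece []
scene jar_rim [([0.5523, -0.2489, 0.007], 0.16)]
scene jar_rim [([0.4958, 0.2029, 0.1175], 0.79)]
scene jar [([0.5015, 0.204, 0.0005], 0.83)]
scene orange_piece []
 turn 1 x [0.0, -0.0, 0.0, -0.04, -0.15, 0.05]
 go 4 x [-0.01, 0.02, 2.97, 0.0, 0.0, 0.0]
```

View pics/w8.png

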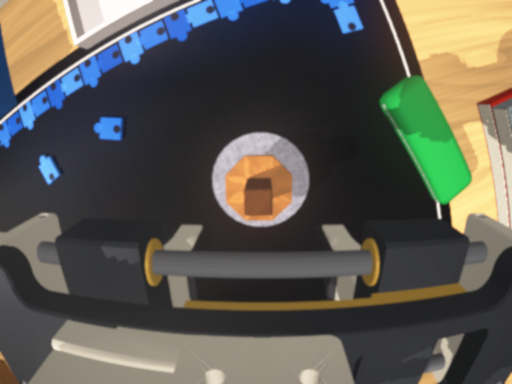

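The wrist view shows the stopper upright on the coaster at (259,190), its handle square to and centred between the fingers.

Emit:
play_rows(
  plan=[
    [0, 0, 2.97, 0, 0, 0],
    [0, 0, 2.97, 0, 0, 0],
    [0, 0, 2.97, 0, 0, 0],
    [0, 0, 1.97, 0, 0, 0],
    [0, 0, 0.9, 0, 0, 0],
    [0, 0, 0, 0, 0, 0],
    [0, 0, 0, 0, 0, 0],
  ],
)

```text
clock: 21.28
tool_pos: [0.5518, -0.253, 0.0742]
orientation: [-180.0, -0.1, -20.0]
force: [0.3, -1.0, 0.5]
opening: 0.0603
gripper_force: 0.0
```

Emit:
play_rows(
  plan=[
    [0, 0, 0, 0, 0, 0],
    [0, 0, 0, 0, 0, 0],
    [0, 0, 0, 0, 0, 0],
    [0, 0, 0, 0, 0, 0],
    [0, 0, 0, 0, 0, 0],
    [0, 0, 0, 0, 0, 0],
    [0, 0, 0, 0, 0, 0],
    [0, 0, 0, 0, 0, 0],
  ],
  grip=0,
)

```text
clock: 21.95
tool_pos: [0.5513, -0.253, 0.0738]
orientation: [-180.0, -0.1, -20.0]
force: [-0.6, -0.0, 1.7]
opening: 0.0234
gripper_force: 30.0
```

```bash
python3 - <<'E'
from h import *
o=get_obs(); print(o['clock'],o['tool_pos'],o['orientation'],o['opening'],o['gripper_force'])
A=cur(); B=A.copy(); B[2,3]=.235; rows(A,B,'up')
C=B.copy(); C[:2,3]=[.502,.204]; rows(B,C,'over')
E
```

```text
21.95 [ 0.55131559 -0.25296669  0.07381523] [-1.79968662e+02 -1.19720020e-01 -2.00089949e+01] 0.023353993409022934 30.000084042549133
up 6 x [0.01, -0.0, -2.69, 0.0, -0.0, 0.0]
over 15 x [-1.35, -2.75, -0.0, 0.0, -0.0, 0.0]
```

Emit:
play_rows(
  plan=[
    [0, 0, -2.69, 0, 0, 0],
    [0, 0, -2.69, 0, 0, 0],
    [0, 0, -2.69, 0, 0, 0],
    [0, 0, -2.69, 0, 0, 0],
    [0, 0, -2.69, 0, 0, 0],
    [0, 0, -2.69, 0, 0, 0],
    [0, 0, 0, 0, 0, 0],
  ],
)

```text
clock: 22.53
tool_pos: [0.5534, -0.2539, 0.2413]
orientation: [-180.0, -0.6, -20.0]
force: [1.0, -0.0, -0.2]
opening: 0.0242
gripper_force: 30.0
```

Emit:
play_rows(
  plan=[
    [-1.35, -2.75, 0, 0, 0, 0],
    [-1.35, -2.75, 0, 0, 0, 0],
    [-1.35, -2.75, 0, 0, 0, 0],
    [-1.35, -2.75, 0, 0, 0, 0],
    [-1.35, -2.75, 0, 0, 0, 0],
    [-1.35, -2.75, 0, 0, 0, 0],
    [-1.35, -2.75, 0, 0, 0, 0],
    [-1.35, -2.75, 0, 0, 0, 0],
    [-1.35, -2.75, 0, 0, 0, 0],
    [-1.35, -2.75, 0, 0, 0, 0],
    [-1.35, -2.75, 0, 0, 0, 0],
    [-1.35, -2.75, 0, 0, 0, 0],
    [-1.35, -2.75, 0, 0, 0, 0],
    [-1.35, -2.75, 0, 0, 0, 0],
    [-1.35, -2.75, 0, 0, 0, 0],
    [0, 0, 0, 0, 0, 0],
    [0, 0, 0, 0, 0, 0],
    [0, 0, 0, 0, 0, 0],
  ],
)

```text
clock: 24.03
tool_pos: [0.5015, 0.2038, 0.2345]
orientation: [180.0, -0.1, -20.0]
force: [0.1, 0.2, -1.1]
opening: 0.0236
gripper_force: 30.0
```

```bash
python3 - <<'E'
from h import *
o=get_obs(); print(o['clock'],o['tool_pos'],o['orientation'],o['opening'],o['gripper_force'])
for c in ('side','scene'):
    s=save(c,c+'9.png'); pts(c,['jar_rim','jar','stopper','stopper_seat','stopper_handle','orange_piece'])
    if c=='side':
        cv2.imwrite('pics/s9c.png',cv2.resize(s['frame'][90:200,165:275,::-1],(600,600)))
E
```

```text
24.0333 [0.5015201  0.2038012  0.23453145] [ 1.79987811e+02 -9.26362093e-02 -1.99711484e+01] 0.0235633315638534 29.99987304210663
side jar_rim [([0.5031, 0.2054, 0.1176], 0.97)]
side jar [([0.4995, 0.2051, -0.0009], 0.87), ([0.488, 0.441, -0.0008], 0.57)]
side stopper [([0.4997, 0.1992, 0.1652], 0.78), ([0.4993, 0.202, 0.1972], 0.22)]
side stopper_seat [([0.4971, 0.2011, 0.2001], 0.56), ([0.5293, -0.4553, 0.0017], 0.49), ([0.49, 0.443, 0.0001], 0.42)]
side stopper_handle [([0.4965, 0.202, 0.2354], 0.72)]
side orange_piece []
scene jar_rim [([0.4947, 0.2032, 0.1178], 0.9)]
scene jar [([0.5022, 0.2067, -0.0005], 0.66)]
scene stopper [([0.5042, 0.2057, 0.1703], 0.93)]
scene stopper_seat [([0.4998, 0.2044, 0.1995], 0.71)]
scene stopper_handle [([0.5011, 0.2018, 0.2341], 0.66)]
scene orange_piece []
```

View pics/s9c.png

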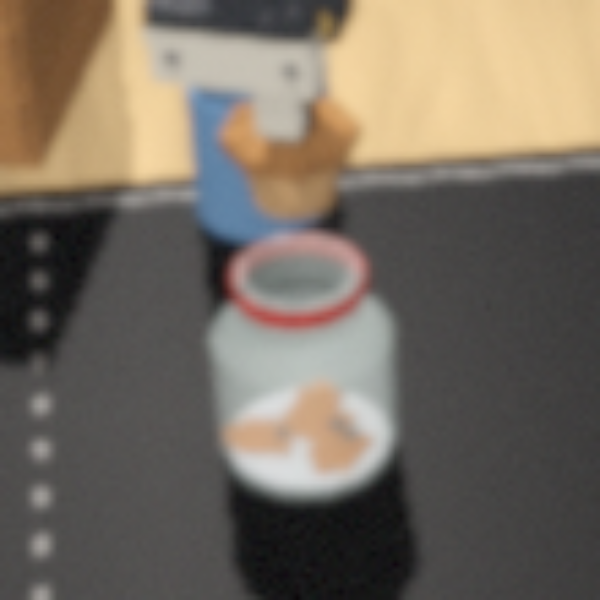

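The side crop shows the cork at (292,190) square above the jar mouth (299,278); numbers from both cameras agree to about 2 mm. I lower it and watch the force.

Emit:
play_rows(
  plan=[
    [0, 0, 2, 0, 0, 0],
    [0, 0, 1.5, 0, 0, 0],
    [0, 0, 0.8, 0, 0, 0],
    [0, 0, 0.5, 0, 0, 0],
    [0, 0, 0.5, 0, 0, 0],
    [0, 0, 0.5, 0, 0, 0],
    [0, 0, 0, 0, 0, 0],
    [0, 0, 0, 0, 0, 0],
  ],
)

```text
clock: 25.4
tool_pos: [0.5022, 0.204, 0.1772]
orientation: [-180.0, -0.1, -20.0]
force: [-0.2, -0.6, -1.1]
opening: 0.0238
gripper_force: 30.0
```

```bash
python3 - <<'E'
from h import *
print(get_obs()['force'],get_obs()['moment'],get_obs()['tool_pos'])
# fit the rim circle and flange by projection: compare red band's mask centroid with a rendered band
for c in ('side','scene'):
    s=snapshot(c); R=Ro.from_euler('xyz',s['attitude'],degrees=True).as_matrix()
    K=np.array([[s['fx'],0,s['cx']],[0,s['fy'],s['cy']],[0,0,1]])
    def proj(P): q=(np.array(P)-s['position'])@R@K.T; return q[:,:2]/q[:,2:]
    hsv=cv2.cvtColor(s['frame'],cv2.COLOR_RGB2HSV)
    m=cv2.inRange(hsv,(0,110,60),(4,255,255))|cv2.inRange(hsv,(172,110,60),(180,255,255))
    a=np.linspace(0,2*np.pi,72)
    o=proj([[.502,.204,.12]])[0].astype(int); w=np.zeros_like(m); w[o[1]-25:o[1]+25,o[0]-25:o[0]+25]=255; m&=w
    r=cv2.boundingRect(m)
    ring=lambda x,y,z,rad: proj(np.c_[x+rad*np.cos(a),y+rad*np.sin(a),z+0*a])
    p=ring(.502,.204,.12,.033)
    print(c,'red',r,cv2.countNonZero(m),'model u',p[:,0].min(),p[:,0].max(),'v',p[:,1].min(),p[:,1].max())
    wood=cv2.inRange(hsv,(8,70,80),(22,255,255))&w
    n,l,st,_=cv2.connectedComponentsWithStats(wood); print('wood',[x.tolist() for x in st[1:] if x[4]>40])
    z=get_obs()['tool_pos'][2]-.031; f=ring(.5015,.2038,z,.0345); print('flange model u',f[:,0].min(),f[:,0].max(),'v',f[:,1].min(),f[:,1].max())
    cv2.imwrite(f'pics/{c}10.png',cv2.resize(s['frame'][o[1]-40:o[1]+40,o[0]-40:o[0]+40,::-1],(400,400)))
cv2.imwrite('pics/10.png',np.hstack([cv2.imread('pics/side10.png'),cv2.imread('pics/scene10.png')]))
E
```

```text
[-0.21956596 -0.61853817 -1.09566417] [-0.0870775   0.10272083 -0.01088867] [0.50215675 0.20402931 0.17716646]
side red (206, 139, 24, 11) 43 model u 209.03711131239874 232.1163703510373 v 132.7934115203753 146.37562272027455
wood [[224, 114, 21, 7, 127], [206, 125, 27, 20, 309]]
flange model u 207.68354321544783 232.15381111909517 v 124.95748198938338 139.05818116533763
scene red (266, 136, 26, 14) 89 model u 267.9846371844134 290.91793052186813 v 131.41241865207158 146.35338844055727
wood [[267, 127, 25, 19, 283], [266, 159, 23, 4, 69]]
flange model u 267.27008885064976 291.674162516653 v 123.8595402057644 139.45616784745704
```

View pics/10.png

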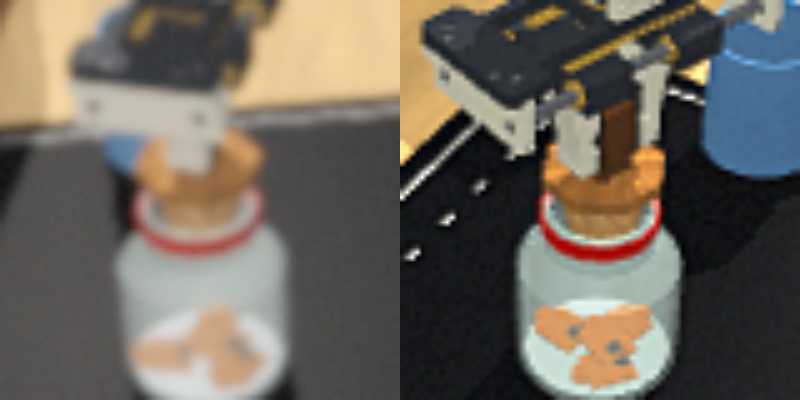

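The crops show the cork inside the red rim, centred to a pixel or so (side: flange (200,165) over rim (198,215); scene: (604,180) over (600,220)), pieces lying on the floor. Going on down.

Emit:
play_rows(
  plan=[
    [0, 0, 0.3, 0, 0, 0],
    [0, 0, 0.3, 0, 0, 0],
    [0, 0, 0.3, 0, 0, 0],
    [0, 0, 0.3, 0, 0, 0],
    [0, 0, 0.2, 0, 0, 0],
    [0, 0, 0, 0, 0, 0],
    [0, 0, 0, 0, 0, 0],
  ],
)

```text
clock: 26.08
tool_pos: [0.502, 0.2039, 0.1628]
orientation: [-180.0, -0.1, -20.0]
force: [0.3, -0.3, -0.8]
opening: 0.024
gripper_force: 30.0
```

Emit:
play_rows(
  plan=[
    [0, 0, 0.1, 0, 0, 0],
    [0, 0, 0.1, 0, 0, 0],
    [0, 0, 0.1, 0, 0, 0],
    [0, 0, 0, 0, 0, 0],
    [0, 0, 0, 0, 0, 0],
  ],
)

```text
clock: 26.5
tool_pos: [0.502, 0.2039, 0.1599]
orientation: [-180.0, -0.1, -20.0]
force: [-0.3, 0.4, -1.0]
opening: 0.0238
gripper_force: 30.0
```

Emit:
play_rows(
  plan=[
    [0, 0, 0.1, 0, 0, 0],
    [0, 0, 0.1, 0, 0, 0],
    [0, 0, 0, 0, 0, 0],
    [0, 0, 0, 0, 0, 0],
  ],
)

```text
clock: 26.83
tool_pos: [0.502, 0.2039, 0.1579]
orientation: [-180.0, -0.1, -20.0]
force: [0.6, 0.3, -1.6]
opening: 0.0238
gripper_force: 30.0
```

Emit:
play_rows(
  plan=[
    [0, 0, 0.05, 0, 0, 0],
    [0, 0, 0.05, 0, 0, 0],
    [0, 0, 0, 0, 0, 0],
    [0, 0, 0, 0, 0, 0],
  ],
)

```text
clock: 27.17
tool_pos: [0.502, 0.2039, 0.1569]
orientation: [-180.0, -0.1, -20.0]
force: [0.5, 0.1, -0.8]
opening: 0.0235
gripper_force: 30.0
```

Emit:
play_rows(
  plan=[
    [0, 0, 0.05, 0, 0, 0],
    [0, 0, 0.05, 0, 0, 0],
    [0, 0, 0, 0, 0, 0],
    [0, 0, 0, 0, 0, 0],
  ],
)

```text
clock: 27.5
tool_pos: [0.5021, 0.204, 0.1567]
orientation: [-179.9, -0.1, -20.0]
force: [-2.1, -0.8, 5.9]
opening: 0.0237
gripper_force: 30.0
```

Seated: contact at the expected height. Letting go and backing off.

Emit:
play_rows(
  plan=[
    [0, 0, 0, 0, 0, 0],
    [0, 0, 0, 0, 0, 0],
    [0, 0, 0, 0, 0, 0],
    [0, 0, 0, 0, 0, 0],
    [0, 0, 0, 0, 0, 0],
    [0, 0, 0, 0, 0, 0],
    [0, 0, 0, 0, 0, 0],
  ],
  grip=6.0,
)

```text
clock: 28.08
tool_pos: [0.502, 0.2039, 0.1559]
orientation: [-180.0, -0.1, -20.0]
force: [-0.4, 0.4, 0.1]
opening: 0.0588
gripper_force: 0.0
```

Emit:
play_rows(
  plan=[
    [0, 0, -0.8, 0, 0, 0],
    [0, 0, -1.5, 0, 0, 0],
    [0, 0, -2, 0, 0, 0],
    [0, 0, -3, 0, 0, 0],
    [0, 0, -3, 0, 0, 0],
    [0, 0, -2, 0, 0, 0],
    [0, 0, 0, 0, 0, 0],
    [0, 0, 0, 0, 0, 0],
  ],
)

```text
clock: 28.75
tool_pos: [0.5022, 0.2043, 0.2808]
orientation: [-179.8, -0.2, -20.0]
force: [-1.0, -0.8, -0.9]
opening: 0.0599
gripper_force: 0.0
```

```bash
python3 - <<'E'
from h import *
o=get_obs(); print(o['clock'],o['tool_pos'],o['force'])
im=[]
for c,(u,v) in (('side',(220,145)),('scene',(278,150))):
    s=snapshot(c); pts(c,['jar_rim','jar','stopper_seat','stopper_handle'])
    im.append(cv2.resize(s['frame'][v-40:v+40,u-40:u+40,::-1],(400,400)))
cv2.imwrite('pics/11.png',np.hstack(im))
E
ls pics | wc -l
```

```text
28.75 [0.50216457 0.20433567 0.28080224] [-1.01776344 -0.81564104 -0.87854804]
side jar_rim [([0.5003, 0.2049, 0.1202], 0.94), ([0.5287, -0.4587, 0.0016], 0.16)]
side jar [([0.4972, 0.2035, 0.001], 0.98)]
side stopper_seat [([0.4971, 0.2023, 0.1205], 0.78)]
side stopper_handle [([0.4962, 0.2014, 0.157], 0.9), ([0.5029, 0.2031, 0.1187], 0.36)]
scene jar_rim [([0.4954, 0.2023, 0.119], 0.64)]
scene jar [([0.4999, 0.2036, -0.0002], 0.9)]
scene stopper_seat [([0.4976, 0.2036, 0.1209], 0.65)]
scene stopper_handle [([0.5014, 0.2004, 0.1552], 0.92)]
22
```

```bash
python3 -c "
from plant import close_job
print(close_job())"
```

```text
the job is handed in; nothing more can be done
None
```

I handed the job in at about 29 s, but no verdict came back. By force and camera readings the stopper is home in the jar (seat about 120.5 mm, rim 120 mm) and the orange piece is inside, judged by eye since the networks no longer detected it. I viewed 12 pictures, over the limit of 10, and measured the stopper and jar more than twice.

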